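# Clamp a stone blank in the carver's vise and tighten its lock to the click

### The arm

A 6-joint arm with a two-finger parallel gripper is mounted at the origin on the work surface. World frame = base frame: x ahead of the robot, y to its left, z up, the work surface at z = 0. Lengths are in m, angles in rad, forces in N, time in s.
With the tool pointing down it reaches from about 0.35 to 0.775 m from the base axis. Payload 5.5 kg.
Tool frame: the origin (TCP) lies between the finger pads; the fingertips stand 11 mm ahead of it and the grasp point (between the pads) lies 8 mm behind it (tips_ahead is the distance from the TCP to the fingertips, in m); z points along the fingers, y is the line along which they close (so a half turn about z gives the same grasp; the last joint's range is limited). The gripper opens to 85 mm and grips with 20 to 120 N. Pads are 22 mm wide; open, the fingers measure 114 mm over their backs; the gripper's body (76 mm by 85 mm) begins 54 mm behind the grasp point. The pads swing forward as they close: fully open they stand 13 mm farther back than shut.
Start: joints at [1.139, 0.313, 0.046, 1.304, 0, 1.431], TCP at [0.165, 0.551, 0.242] pointing down, gripper open.
Joint ranges: [-2.76, 2.76], [-0.86, 1.69], [-1.03, 1.26], [-2.2, 2.34], [-1.47, 1.5], [-3.14, 3.14]. Speed limits (rad/s): [2.57, 2.57, 3.14, 3.14, 3.14, 3.14].

### API

Orientations are given as a unit quaternion [w, x, y, z].
In Python, from workcell import * gives the robot as it stands. The module is installed in compiled form; this text tells all that it offers.
- The arm moves only by the tool jog_arm, never from a script. Its argument "moves" is a list of rows, each an object with "fingers": the closure, from 0 (fully open) to 1 (shut); "slide": the shift along the tool's x, y, z in mm, a list of three; "angular": the turn, a rotation vector about the tool's x, y, z in degrees, a list of three. A call has 1 to 10 rows; each row is the pose to reach, as a shift and turn from the pose commanded when the call began, along the tool's axes at that moment; what a row does not reach only later rows make up. A row lasts 1/12 s, in which the tool goes at most 41.7 mm and 7.16 degrees, less where a joint would pass 70% of its speed; a pose out of reach is approached as far as the arm can. A call with a gripper value outside its range is refused whole. The fingers move at their own pace and stop on an object; "squeeze" is the grip in N (left out, the last holds). Time passes only in rows, so rows that repeat a pose let the fingers close. It gives the time, the measured TCP pose, the force, the opening and the grip force at its end, in the units of the state.
- get_state(): the state, without advancing time (a new reading comes with each control period).
- read_camera(name): name is "side" or "top" or "wrist"; returns a dict with "color" (420x560x3 uint8, red, green, blue), "fovy" (degrees; the focal length in pixels is half the picture's height over the tangent of half this angle, whatever the lens; pixels are square), "cx", "cy" (the principal point, pixels), "world_from_camera" (4x4, takes a point from camera to world coordinates); the wrist camera has in their place "tool_from_camera" (4x4, takes a point from camera to tool coordinates, whose origin is the TCP and whose axes are the flange's). Camera axes: x right, y down, z forward; pixel columns grow to the right and rows downward; lengths in m; the calibration is good to about 2 mm. The wrist camera is an equidistant fisheye: a pixel r from the principal point sees the ray r / f radians off the axis. A picture is of the moment at which its call begins: read the wrist's pose just before it. There is no depth.
- hand_in(): hands the job in; it is judged then, once.
Trained networks look in a picture, given as the dict that the camera call returned (one of the last four; its "shot" number tells which), for a name from the list of things; names that differ only in an ending like _2 or _b are one class to them, and where a whole thing is asked for, a point or a joint stands for the part that bears it (a point fixed in the world has none). Each returns a list of dicts, best first, with "p" (0 to 1); they miss things now and then, are a little off and sometimes report something else, mostly with a low value. They report only what shows in the picture. A call takes as long as a camera call. They do not tell look-alikes from the thing itself.
- look_for(target, picture): "point" ([column, row] in pixels, amid what is visible of it).
- tip_of(target, picture): "point" ([column, row] in pixels: a listed point, or the origin of a listed thing).
The state is a dict: "clock": time; "joint_pos": joint angles; "qvel": joint speeds; "tau": joint torques, N m; "tcp_pos": TCP position; "orientation": TCP orientation; "wrist_force": force on the tool from outside, world axes, zero at the start; "ft_torque": the same for the moment, N m; "finger_gap": finger opening in m; "grip_force": force on a finger pad.
Only numpy, scipy, OpenCV 4.12 (cv2) and the standard library are available. Lean on these libraries where they do the work, as an engineer would, in place of code of your own. Each camera call takes 0.05 s, during which the arm holds its last target. There are 200 camera calls.

### The job

Slide the vise's loose jaw up until the marble blank sits gently but squarely clamped between both jaws. Then turn the torque wrench on the lock screw clockwise until its hinge clicks over - stop there, do not force the handle on to the end of its bend - and let go so that the handle springs straight again. Leave the jar, the wood slice and the pot where they are.

Things in the scene. Friction and masses are not known exactly. Their poses are not given: they have to be found in the camera images.
- vise: Vise bolted to the table, carrying both jaws and the lock screw: grey painted steel bed 220 mm long (x) and 190 mm wide, 15 mm thick. Origin at table height, inside the bed; x is the closing direction, z up. The middle line of the jaws lies 60 mm to the right (-y) of the origin, the lock screw 50 mm to the left (+y).
- fixed_face (a point): Fixed jaw of the vise, a dark steel block 60 mm wide, 25 mm thick, its top 60 mm above the table. Point: middle of its clamping face, 37.5 mm above the table. Axes: x is the way the sliding jaw closes, into this jaw (within 10 degrees of straight away from the robot), y to the left of that, z up.
- jaw: Sliding jaw, a dark steel block 60 mm wide, 50 mm long, top 60 mm above the table. Origin: foot of its clamping face, midway, on the vise bed 15 mm above the table; x is the closing direction, z up. Its flat rear face is 50 mm behind the origin. Slides along x only with a steady drag of 4 N and stays where left.
- jaw_tab (a point): Middle of the push tab standing on the rear end of the sliding jaw: 14 mm thick along x, 40 mm wide, top 88 mm above the table, rear side flush with the jaw's rear face, 7 mm behind this point. Point is 73 mm above the table and 43 mm behind the clamping face. Axes as the jaw's.
- stone: Marble blank standing loose on the vise bed between the jaws: 30 mm along the closing direction (its x), 50 mm wide (y), 45 mm tall, about 180 g. Origin: centre of its underside, 15 mm above the table. It chips if the jaw squeezes it with more than 40 N; 6 to 12 N beyond the jaw's drag seats it.
- wrench_head (a point): Round steel head, 40 mm across, of a click-type torque wrench that stays on the vise's vertical lock screw, 110 mm left of the jaws. Point: on the screw's axis, 58 mm above the table; x along the head's neck, z up. Clockwise from above tightens: a light drag (1 to 3 N at the grip) for 20 to 45 degrees, then it is tight and stops dead; where cannot be seen.
- handle_grip (a point): Wrench handle, a level bar with a grey ribbed grip 22 mm across, 90 mm long, ending 200 mm from the screw's axis (thinner steel tube, 19 mm, inboard). Point: middle of the grip on the bar's centre line, 155 mm from the screw's axis, 58 mm above the table; x outward along the bar, z up. Normally in line with the head; let go, it springs back into line.
- hinge (a point): Hinge pin between wrench head and handle, 40 mm from the screw's axis. With the screw tight, the sideways push at the grip's middle rises to about 12 N; then the hinge breaks over (the click) and the push falls: about 9 N at 6 degrees of bend, 4 N at 14. At 18 degrees it meets its stop; beyond 16 the screw counts as overtightened. Up to 6 degrees it has not clicked.
- jar: Glass jar with a brass lid, 64 mm across, 100 mm tall; bystander. Origin at the centre of its underside.
- slice: Slice of a tree trunk, round, 96 mm across, 19 mm thick; bystander. Origin at the centre of its underside.
- pot: Small closed white pot, 40 mm across, 30 mm tall; bystander. Origin at the centre of its underside.
Things that resemble listed ones, but are neither listed nor needed, are in the scene too. What is shaped like the stone but black is not meant.

How it is judged:
By the outcome, as a careful person would: the job done as asked, in the order asked, and still so for the second after the job is handed in, with the robot touching nothing.
It also fails if it takes over 56 s, if anything falls off the work surface, if the arm or the gripper's body presses on something with over 40 N, if the wrist force passes 120 N, or if a joint passes its speed limit or range.

## Working session

There is one attempt and no reset: what is moved stays moved. The work goes in short steps, Python scripts to look and compute and a tool call to move; the robot and the scene stay as the last step left them, time stands still between calls to the robot, and variables do not carry over. Pictures are saved under pics/ and viewed, at most 10 in all, crops included, and the job is handed in when it is done.

Besides the shell and the picture viewer there is one more tool, called as name(argument=value, ...), one argument or row to a line, values as JSON. jog_arm: Moves the arm, as the interface text tells. Its arguments: {"type":"object","properties":{"moves":{"type":"array","items":{"type":"object","properties":{"fingers":{"type":"number"},"slide":{"type":"array","items":{"type":"number"}},"angular":{"type":"array","items":{"type":"number"}}}}},"squeeze":{"type":"number"}},"required":["moves"]}

```bash
mkdir -p pics
cat > h.py <<'E'
from workcell import *
import numpy as np, cv2
from scipy.spatial.transform import Rotation as R
def q2R(q): return R.from_quat([q[1],q[2],q[3],q[0]]).as_matrix()
def shot(n):
    s=get_state(); p=read_camera(n); p['name']=n
    if 'world_from_camera' in p: T=np.array(p['world_from_camera'])
    else:
        W=np.eye(4);W[:3,:3]=q2R(s['orientation']);W[:3,3]=s['tcp_pos'];T=W@np.array(p['tool_from_camera'])
    p['T']=T; return p
def ray(p,px):
    f=p['color'].shape[0]/2/np.tan(np.radians(p['fovy']/2))
    u=np.array([px[0]-p['cx'],px[1]-p['cy']])/f
    if p['name']=='wrist':
        r=np.linalg.norm(u); d=np.r_[u/max(r,1e-9)*np.sin(r),np.cos(r)]
    else: d=np.r_[u,1]
    d=p['T'][:3,:3]@d; return p['T'][:3,3],d/np.linalg.norm(d)
def atz(p,px,z):
    o,d=ray(p,px); return o+d*(z-o[2])/d[2]
def tri(obs):
    A=0;b=0
    for p,px in obs:
        o,d=ray(p,px);M=np.eye(3)-np.outer(d,d);A=A+M;b=b+M@o
    x=np.linalg.solve(A,b)
    return x,[float(np.linalg.norm(np.cross(x-ray(p,px)[0],ray(p,px)[1])))*1000 for p,px in obs]
def save(p,n): cv2.imwrite(f'pics/{n}.png',p['color'][:,:,::-1])
E
python3 - <<'E'
from h import *
np.set_printoptions(precision=4,suppress=True)
s=get_state();print(s['tcp_pos'],s['orientation'],s['clock'])
P={n:shot(n) for n in('top','side','wrist')}
a=np.hstack([P['top']['color'],P['side']['color']]);
for n in P: save(P[n],n+'0')
for t in ['fixed_face','jaw','jaw_tab','stone','wrench_head','handle_grip','hinge','jar','slice','pot']:
    for n in P:
        r=tip_of(t,P[n]); print(t,n,[(np.round(x['point']).tolist(),round(x['p'],2)) for x in r[:3]])
E
```

```text
[0.1652 0.5503 0.2414] [-0.0003  0.1454  0.9894 -0.0009] 0.0
fixed_face top [([287.0, 168.0], 0.66)]
fixed_face side [([357.0, 216.0], 0.83)]
fixed_face wrist []
jaw top [([289.0, 195.0], 0.93)]
jaw side [([320.0, 236.0], 0.8)]
jaw wrist []
jaw_tab top [([295.0, 212.0], 0.92)]
jaw_tab side [([298.0, 213.0], 0.82)]
jaw_tab wrist []
stone top [([336.0, 158.0], 0.81), ([289.0, 185.0], 0.52)]
stone side [([342.0, 283.0], 0.93), ([335.0, 234.0], 0.76), ([388.0, 275.0], 0.64)]
stone wrist []
wrench_head top [([246.0, 190.0], 0.61)]
wrench_head side [([317.0, 186.0], 0.77)]
wrench_head wrist []
handle_grip top [([186.0, 218.0], 0.87), ([284.0, 166.0], 0.7), ([290.0, 184.0], 0.48)]
handle_grip side [([272.0, 158.0], 0.82)]
handle_grip wrist []
hinge top [([231.0, 200.0], 0.89)]
hinge side [([302.0, 174.0], 0.76)]
hinge wrist []
jar top [([388.0, 252.0], 0.86)]
jar side [([266.0, 359.0], 0.72)]
jar wrist []
slice top [([390.0, 291.0], 0.65)]
slice side [([203.0, 366.0], 0.71), ([301.0, 174.0], 0.41)]
slice wrist []
pot top [([380.0, 179.0], 0.65)]
pot side [([386.0, 334.0], 0.79), ([321.0, 217.0], 0.47)]
pot wrist []
```

Run:
```python
from h import *
np.set_printoptions(precision=4,suppress=True)
P={n:shot(n) for n in('top','side')}
for n in P: print(n,P[n]['T'][:3,3],P[n]['fovy'])
t=cv2.resize(P['top']['color'][110:320,150:430],None,fx=2.8,fy=2.8,interpolation=cv2.INTER_CUBIC);cv2.imwrite('pics/t.png',t[:,:,::-1])
t=cv2.resize(P['side']['color'][120:400,160:460],None,fx=2.1,fy=2.1,interpolation=cv2.INTER_CUBIC);cv2.imwrite('pics/s.png',t[:,:,::-1])
for k,a,b in [('fixed',(287,168),(357,216)),('jaw',(289,195),(320,236)),('tab',(295,212),(298,213)),('stone',(289,185),(335,234)),('head',(246,190),(317,186)),('grip',(186,218),(272,158)),('hinge',(231,200),(302,174)),('jar',(388,252),(266,359)),('slice',(390,291),(203,366)),('pot',(380,179),(386,334))]:
    print(k,*tri([(P['top'],a),(P['side'],b)]))
```

```text
top [ 0.3449 -0.0566  1.267 ] 45.86375677895765
side [ 0.4103 -0.765   0.5589] 49.881685144466275
fixed [ 0.6499 -0.0813  0.046 ] [0.5163723799026656, 0.5163723799028969]
jaw [ 0.583  -0.088   0.0082] [4.3853397992191665, 4.385339799219236]
tab [ 0.5314 -0.1018  0.0767] [1.1363812624526932, 1.1363812624527212]
stone [ 0.6109 -0.0876  0.0102] [2.3848745733584393, 2.3848745733582875]
head [0.5894 0.0199 0.0549] [0.6169862622001019, 0.6169862622001175]
grip [0.5138 0.1674 0.0452] [2.892155263860678, 2.892155263860648]
hinge [0.5623 0.0554 0.0644] [1.2365460251218237, 1.2365460251218183]
jar [ 0.4473 -0.3464 -0.0101] [0.4034332760188472, 0.4034332760186853]
slice [ 0.3515 -0.3493 -0.0086] [3.851104378590845, 3.8511043785908514]
pot [ 0.6376 -0.3267 -0.0035] [0.2223038375788692, 0.2223038375786988]
```

View pics/t.png

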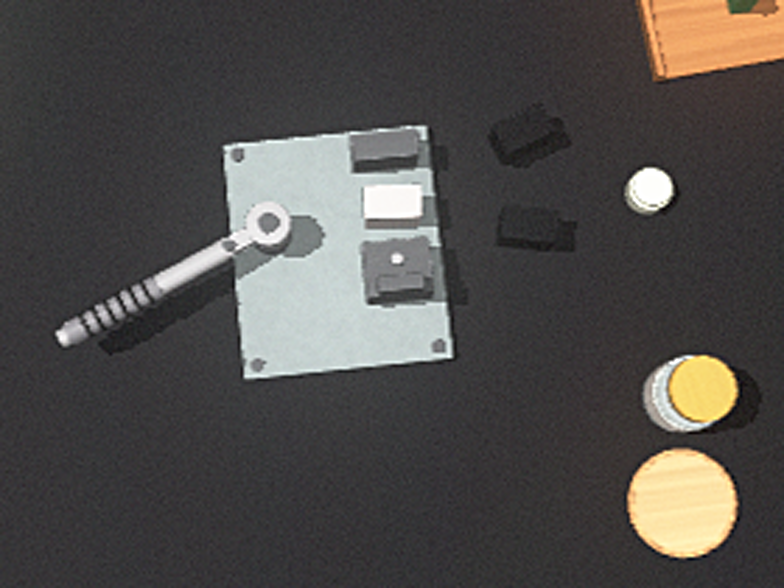

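View pics/s.png

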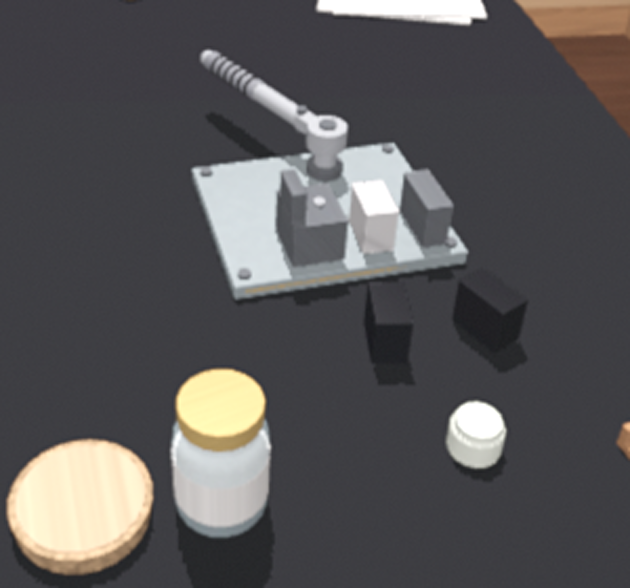

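The white block at crop (392,202) in the top picture, about (290,182) in the full frame, stands between the jaws. It is the marble blank: the two blocks at crop (527,135) and (530,226) are black and stand off the vise, so they are not meant. The wrench handle points left and towards the robot at about 117° and its grip is at crop (105,312). The jaws are at x 0.57 and 0.65, with y about -0.09.

jog_arm(
  moves=[
    {"fingers": 1, "slide": [-310, -220, 20], "angular": [0, 0, -22]},
    {"fingers": 1, "slide": [-310, -220, 20], "angular": [0, 0, -22]},
    {"fingers": 1, "slide": [-310, -220, 20], "angular": [0, 0, -22]},
    {"fingers": 1, "slide": [-310, -220, 20], "angular": [0, 0, -22]},
    {"fingers": 1, "slide": [-310, -220, 20], "angular": [0, 0, -22]},
    {"fingers": 1, "slide": [-310, -220, 20], "angular": [0, 0, -22]},
    {"fingers": 1, "slide": [-310, -220, 20], "angular": [0, 0, -22]},
    {"fingers": 1, "slide": [-310, -220, 20], "angular": [0, 0, -22]},
    {"fingers": 1, "slide": [-310, -220, 20], "angular": [0, 0, -22]},
    {"fingers": 1, "slide": [-310, -220, 20], "angular": [0, 0, -22]},
  ],
)

```text
clock: 2.58
tcp_pos: [0.4017, 0.2472, 0.2222]
orientation: [0.001, -0.044, 0.999, -0.001]
wrist_force: [0.3, -0.7, 0.5]
finger_gap: -0.0004
grip_force: 0.0
```

jog_arm(
  moves=[
    {"slide": [-17, -350, 0]},
    {"slide": [-17, -350, 0]},
    {"slide": [-17, -350, 0]},
    {"slide": [-17, -350, 0]},
    {"slide": [-17, -350, 0]},
    {"slide": [-17, -350, 0]},
    {"slide": [-17, -350, 0]},
    {"slide": [-17, -350, 0]},
    {"slide": [-17, -350, 0]},
    {"slide": [-17, -350, 0]},
  ],
)

```text
schema error: expected keys fingers, slide, angular
```

Run:
```python
from h import *
np.set_printoptions(precision=4,suppress=True)
p=shot('wrist');save(p,'w1');s=get_state();print(s['tcp_pos'],s['wrist_force'])
for t,z in [('fixed_face',.0375),('jaw',.015),('jaw_tab',.073),('stone',.015),('wrench_head',.058),('handle_grip',.058),('hinge',.058)]:
    for x in tip_of(t,p)[:2]: print(t,np.round(x['point']),round(x['p'],2),atz(p,x['point'],z))
```

```text
[0.4021 0.2471 0.2221] [ 1.08   -0.621   0.6323]
fixed_face [ 54. 322.] 0.86 [ 0.648  -0.0826  0.0375]
jaw [ 48. 278.] 0.94 [ 0.5793 -0.0889  0.015 ]
jaw_tab [ 14. 265.] 0.73 [ 0.5267 -0.0933  0.073 ]
stone [ 20. 308.] 0.84 [ 0.6622 -0.1853  0.015 ]
stone [ 54. 295.] 0.82 [ 0.6107 -0.0851  0.015 ]
wrench_head [ 96. 314.] 0.57 [0.5884 0.0236 0.058 ]
handle_grip [117. 306.] 0.73 [0.5689 0.0589 0.058 ]
handle_grip [190. 274.] 0.64 [0.5061 0.1593 0.058 ]
hinge [118. 306.] 0.69 [0.5677 0.0619 0.058 ]
```

View pics/w1.png

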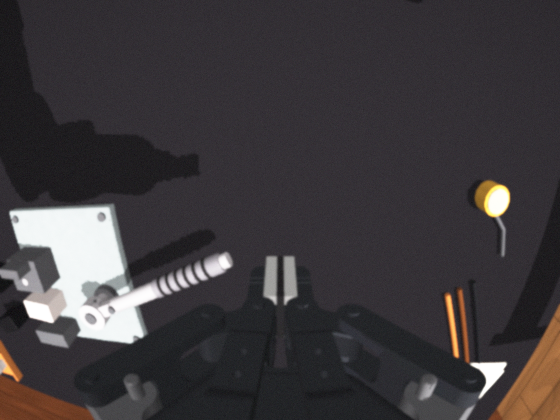

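The wrist view shows the vise at the left, with the jaw at (48,278), the stone at (54,295) and the fixed jaw at (54,322). The wrench head is at (96,314) and its grip at (190,274). These positions agree with the first two views.

jog_arm(
  moves=[
    {"fingers": 1, "slide": [-17, -345, 0], "angular": [0, 0, 0]},
    {"fingers": 1, "slide": [-17, -345, 0], "angular": [0, 0, 0]},
    {"fingers": 1, "slide": [-17, -345, 0], "angular": [0, 0, 0]},
    {"fingers": 1, "slide": [-17, -345, 0], "angular": [0, 0, 0]},
    {"fingers": 1, "slide": [-17, -345, 0], "angular": [0, 0, 0]},
    {"fingers": 1, "slide": [-17, -345, 0], "angular": [0, 0, 0]},
    {"fingers": 1, "slide": [-17, -345, 0], "angular": [0, 0, 0]},
    {"fingers": 1, "slide": [-17, -345, 0], "angular": [0, 0, 0]},
    {"fingers": 1, "slide": [-17, -345, 0], "angular": [0, 0, 0]},
    {"fingers": 1, "slide": [-17, -345, 0], "angular": [0, 0, 0]},
  ],
)

```text
clock: 3.82
tcp_pos: [0.4485, -0.0932, 0.2222]
orientation: [0.0, -0.044, 0.999, -0.0]
wrist_force: [0.0, 0.7, 0.2]
finger_gap: -0.0002
grip_force: 0.0
```

Run:
```python
from h import *
np.set_printoptions(precision=4,suppress=True)
p=shot('wrist');save(p,'w2');s=get_state();print(s['tcp_pos'],s['orientation'],s['wrist_force'])
for t,z in [('fixed_face',.0375),('jaw',.015),('jaw_tab',.073),('stone',.015),('wrench_head',.058),('handle_grip',.058),('hinge',.058)]:
    for x in tip_of(t,p)[:2]: print(t,np.round(x['point']),round(x['p'],2),atz(p,x['point'],z))
```

```text
[ 0.4478 -0.0914  0.2221] [-0.0001 -0.0453  0.999   0.0003] [-0.6106  0.3236 -0.0974]
fixed_face [274. 333.] 0.63 [ 0.6428 -0.0831  0.0375]
jaw_tab [268. 274.] 0.85 [ 0.5333 -0.0967  0.073 ]
stone [179. 276.] 0.85 [ 0.5848 -0.2077  0.015 ]
wrench_head [366. 312.] 0.9 [0.5876 0.0211 0.058 ]
handle_grip [484. 254.] 0.59 [0.5058 0.1575 0.058 ]
hinge [402. 299.] 0.65 [0.5679 0.061  0.058 ]
```

View pics/w2.png

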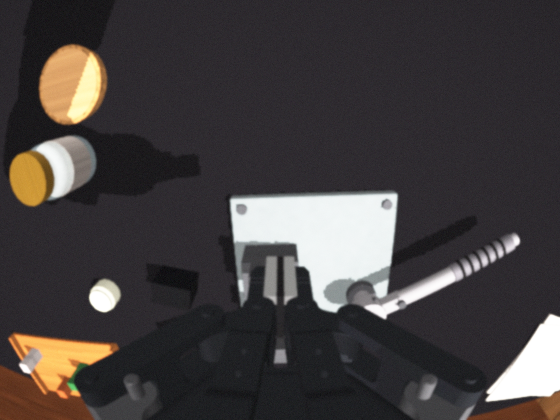

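jog_arm(
  moves=[
    {"fingers": 1, "slide": [0, -10, 166], "angular": [0, 0, -1]},
    {"fingers": 1, "slide": [0, -10, 166], "angular": [0, 0, -1]},
    {"fingers": 1, "slide": [0, -10, 166], "angular": [0, 0, -1]},
    {"fingers": 1, "slide": [0, -10, 166], "angular": [0, 0, -1]},
    {"fingers": 1, "slide": [0, -10, 166], "angular": [0, 0, -1]},
    {"fingers": 1, "slide": [-30, -10, 166], "angular": [0, 0, -1]},
    {"fingers": 1, "slide": [-45, -10, 166], "angular": [0, 0, -1]},
    {"fingers": 1, "slide": [-45, -10, 166], "angular": [0, 0, -1]},
    {"fingers": 1, "slide": [-45, -10, 166], "angular": [0, 0, -1]},
    {"fingers": 1, "slide": [-45, -10, 166], "angular": [0, 0, -1]},
  ],
)

```text
clock: 5.05
tcp_pos: [0.4933, -0.0965, 0.0575]
orientation: [0.0, -0.055, 0.998, -0.0]
wrist_force: [-0.3, -1.3, 0.3]
finger_gap: -0.0
grip_force: 0.0
```

jog_arm(
  moves=[
    {"fingers": 1, "slide": [-5, 0, 0], "angular": [0, 0, 0]},
    {"fingers": 1, "slide": [-10, 0, 0], "angular": [0, 0, 0]},
    {"fingers": 1, "slide": [-14, 0, 0], "angular": [0, 0, 0]},
    {"fingers": 1, "slide": [-18, 0, 0], "angular": [0, 0, 0]},
    {"fingers": 1, "slide": [-22, 0, 0], "angular": [0, 0, 0]},
    {"fingers": 1, "slide": [-26, 0, 0], "angular": [0, 0, 0]},
    {"fingers": 1, "slide": [-30, 0, 0], "angular": [0, 0, 0]},
    {"fingers": 1, "slide": [-33, 0, 0], "angular": [0, 0, 0]},
    {"fingers": 1, "slide": [-35, 0, 0], "angular": [0, 0, 0]},
    {"fingers": 1, "slide": [-35, 0, 0], "angular": [0, 0, 0]},
  ],
)

```text
clock: 5.88
tcp_pos: [0.5283, -0.0928, 0.0559]
orientation: [-0.0, -0.055, 0.998, 0.0]
wrist_force: [-3.2, 0.6, 0.9]
finger_gap: 0.0002
grip_force: 0.0
```

Run:
```python
from h import *
np.set_printoptions(precision=4,suppress=True)
p=shot('side');q=shot('top');s=get_state();print(s['tcp_pos'],s['wrist_force'])
a=cv2.resize(p['color'][190:270,270:390],None,fx=5,fy=5)
b=cv2.resize(q['color'][130:230,230:330],None,fx=2,fy=2);
cv2.imwrite('pics/s3.png',a[:,:,::-1])
for t,z in [('fixed_face',.0375),('jaw',.015),('jaw_tab',.073),('stone',.015)]:
    for x in tip_of(t,p)[:2]: print(t,np.round(x['point']),round(x['p'],2),atz(p,x['point'],z))
```

```text
[ 0.5283 -0.0929  0.0561] [-1.5304  0.759  -0.575 ]
fixed_face [356. 220.] 0.63 [ 0.6489 -0.081   0.0375]
jaw [327. 234.] 0.62 [ 0.5921 -0.0914  0.015 ]
jaw_tab [304. 214.] 0.82 [ 0.542  -0.1015  0.073 ]
stone [342. 282.] 0.96 [ 0.5903 -0.2245  0.015 ]
stone [337. 233.] 0.7 [ 0.6104 -0.0917  0.015 ]
```

View pics/s3.png

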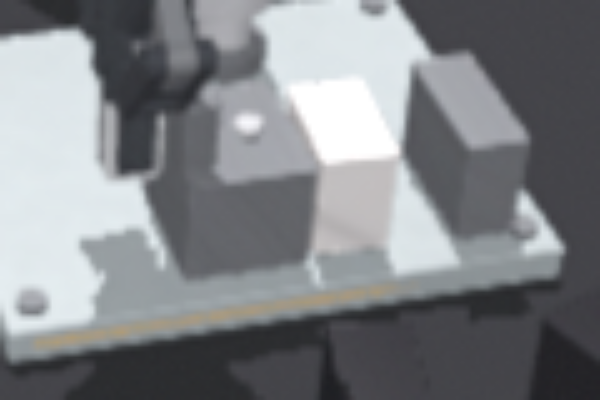

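The side crop shows the jaw moving, pushed by the fingers at (135,140). It is just about to touch the stone at (340,180), and about 23 mm remain between the stone and the fixed jaw.

jog_arm(
  moves=[
    {"fingers": 1, "slide": [-4, 0, 0], "angular": [0, 0, 0]},
    {"fingers": 1, "slide": [-7, 0, 0], "angular": [0, 0, 0]},
    {"fingers": 1, "slide": [-10, 0, 0], "angular": [0, 0, 0]},
    {"fingers": 1, "slide": [-13, 0, 0], "angular": [0, 0, 0]},
    {"fingers": 1, "slide": [-15, 0, 0], "angular": [0, 0, 0]},
    {"fingers": 1, "slide": [-17, 0, 0], "angular": [0, 0, 0]},
    {"fingers": 1, "slide": [-18, 0, 0], "angular": [0, 0, 0]},
    {"fingers": 1, "slide": [-19, 0, 0], "angular": [0, 0, 0]},
    {"fingers": 1, "slide": [-20, 0, 0], "angular": [0, 0, 0]},
  ],
)

```text
clock: 6.93
tcp_pos: [0.548, -0.0907, 0.0562]
orientation: [-0.0, -0.055, 0.998, 0.0]
wrist_force: [-4.9, 1.3, 0.9]
finger_gap: -0.0001
grip_force: 0.0
```

jog_arm(
  moves=[
    {"fingers": 1, "slide": [-1, 0, 0], "angular": [0, 0, 0]},
    {"fingers": 1, "slide": [-2, 0, 0], "angular": [0, 0, 0]},
    {"fingers": 1, "slide": [-3, 0, 0], "angular": [0, 0, 0]},
  ],
)

```text
clock: 7.18
tcp_pos: [0.5509, -0.0904, 0.0561]
orientation: [-0.0, -0.055, 0.998, 0.0]
wrist_force: [-4.7, 0.4, 0.5]
finger_gap: -0.0002
grip_force: 0.0
```

jog_arm(
  moves=[
    {"fingers": 1, "slide": [-0.7, 0, 0], "angular": [0, 0, 0]},
    {"fingers": 1, "slide": [-1.5, 0, 0], "angular": [0, 0, 0]},
  ],
)

```text
clock: 7.35
tcp_pos: [0.5524, -0.0902, 0.0562]
orientation: [-0.0, -0.055, 0.998, 0.0]
wrist_force: [-5.2, 0.5, -0.5]
finger_gap: -0.0
grip_force: 0.0
```

jog_arm(
  moves=[
    {"fingers": 1, "slide": [-0.5, 0, 0], "angular": [0, 0, 0]},
    {"fingers": 1, "slide": [-1, 0, 0], "angular": [0, 0, 0]},
  ],
)

```text
clock: 7.52
tcp_pos: [0.5534, -0.0901, 0.0562]
orientation: [-0.0, -0.055, 0.998, 0.0]
wrist_force: [-4.1, 0.6, 0.9]
finger_gap: -0.0004
grip_force: 0.0
```

Run:
```python
from h import *
p=shot('side')
a=cv2.resize(p['color'][190:270,270:390],None,fx=6,fy=6,interpolation=cv2.INTER_CUBIC)
cv2.imwrite('pics/s4.png',a[:,:,::-1])
```

```text
(no output)
```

View pics/s4.png

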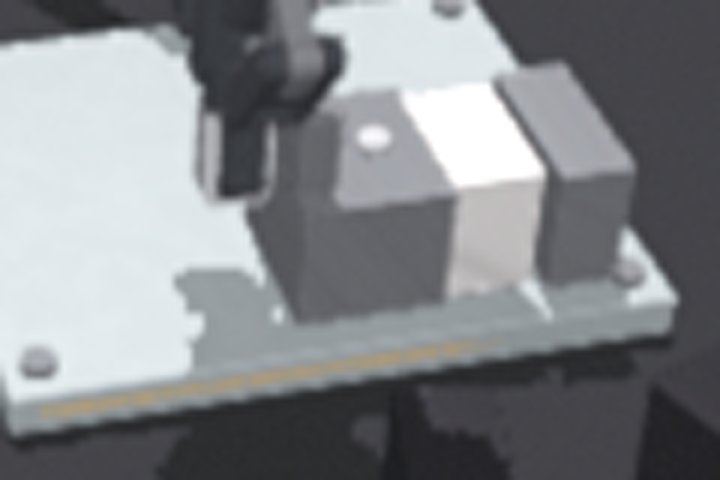

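The stone at (480,180) is against the jaw face, and only a dark sliver of 1–3 mm is left between it and the fixed jaw at about (545,210).

jog_arm(
  moves=[
    {"fingers": 1, "slide": [-0.5, 0, 0], "angular": [0, 0, 0]},
    {"fingers": 1, "slide": [-0.8, 0, 0], "angular": [0, 0, 0]},
  ],
)

```text
clock: 7.73
tcp_pos: [0.5542, -0.09, 0.0562]
orientation: [-0.0, -0.055, 0.998, 0.0]
wrist_force: [-4.8, 0.8, 0.3]
finger_gap: -0.0001
grip_force: 0.0
```

jog_arm(
  moves=[
    {"fingers": 1, "slide": [-0.4, 0, 0], "angular": [0, 0, 0]},
    {"fingers": 1, "slide": [-0.6, 0, 0], "angular": [0, 0, 0]},
  ],
)

```text
clock: 7.9
tcp_pos: [0.5548, -0.0899, 0.0561]
orientation: [-0.0, -0.055, 0.998, 0.0]
wrist_force: [-4.9, 2.5, 0.3]
finger_gap: -0.0001
grip_force: 0.0
```

jog_arm(
  moves=[
    {"fingers": 1, "slide": [-0.3, 0, 0], "angular": [0, 0, 0]},
    {"fingers": 1, "slide": [-0.3, 0, 0], "angular": [0, 0, 0]},
  ],
)

```text
clock: 8.07
tcp_pos: [0.5551, -0.0899, 0.0562]
orientation: [-0.0, -0.055, 0.998, 0.0]
wrist_force: [-5.1, 1.7, 0.9]
finger_gap: 0.0002
grip_force: 0.0
```

jog_arm(
  moves=[
    {"fingers": 1, "slide": [-0.3, 0, 0], "angular": [0, 0, 0]},
    {"fingers": 1, "slide": [-0.3, 0, 0], "angular": [0, 0, 0]},
  ],
)

```text
clock: 8.23
tcp_pos: [0.5554, -0.0899, 0.0562]
orientation: [-0.0, -0.055, 0.998, 0.0]
wrist_force: [-4.2, 1.0, -0.3]
finger_gap: 0.0001
grip_force: 0.0
```

jog_arm(
  moves=[
    {"fingers": 1, "slide": [-0.3, 0, 0], "angular": [0, 0, 0]},
    {"fingers": 1, "slide": [-0.4, 0, 0], "angular": [0, 0, 0]},
  ],
)

```text
clock: 8.4
tcp_pos: [0.5558, -0.0898, 0.0562]
orientation: [-0.0, -0.055, 0.998, 0.0]
wrist_force: [-5.0, 2.1, 0.4]
finger_gap: 0.0001
grip_force: 0.0
```

jog_arm(
  moves=[
    {"fingers": 1, "slide": [-0.3, 0, 0], "angular": [0, 0, 0]},
    {"fingers": 1, "slide": [-0.3, 0, 0], "angular": [0, 0, 0]},
  ],
)

```text
clock: 8.57
tcp_pos: [0.5561, -0.0898, 0.0562]
orientation: [-0.0, -0.055, 0.998, 0.0]
wrist_force: [-5.2, 1.5, -0.6]
finger_gap: -0.0002
grip_force: 0.0
```

jog_arm(
  moves=[
    {"fingers": 1, "slide": [-0.3, 0, 0], "angular": [0, 0, 0]},
    {"fingers": 1, "slide": [-0.4, 0, 0], "angular": [0, 0, 0]},
  ],
)

```text
clock: 8.73
tcp_pos: [0.5565, -0.0897, 0.0562]
orientation: [-0.0, -0.055, 0.998, 0.0]
wrist_force: [-4.5, 0.8, 0.5]
finger_gap: 0.0
grip_force: 0.0
```

jog_arm(
  moves=[
    {"fingers": 1, "slide": [-0.3, 0, 0], "angular": [0, 0, 0]},
    {"fingers": 1, "slide": [-0.3, 0, 0], "angular": [0, 0, 0]},
  ],
)

```text
clock: 8.9
tcp_pos: [0.5568, -0.0897, 0.0562]
orientation: [-0.0, -0.055, 0.998, 0.0]
wrist_force: [-5.5, 1.6, -0.3]
finger_gap: -0.0001
grip_force: 0.0
```

jog_arm(
  moves=[
    {"fingers": 1, "slide": [-0.3, 0, 0], "angular": [0, 0, 0]},
    {"fingers": 1, "slide": [-0.3, 0, 0], "angular": [0, 0, 0]},
  ],
)

```text
clock: 9.07
tcp_pos: [0.5571, -0.0896, 0.0562]
orientation: [-0.0, -0.055, 0.998, 0.0]
wrist_force: [-4.2, 1.8, 1.2]
finger_gap: -0.0001
grip_force: 0.0
```

jog_arm(
  moves=[
    {"fingers": 1, "slide": [-0.3, 0, 0], "angular": [0, 0, 0]},
    {"fingers": 1, "slide": [-0.4, 0, 0], "angular": [0, 0, 0]},
  ],
)

```text
clock: 9.23
tcp_pos: [0.5575, -0.0896, 0.0562]
orientation: [-0.0, -0.055, 0.998, 0.0]
wrist_force: [-3.4, 0.7, 0.4]
finger_gap: -0.0001
grip_force: 0.0
```

jog_arm(
  moves=[
    {"fingers": 1, "slide": [-0.3, 0, 0], "angular": [0, 0, 0]},
    {"fingers": 1, "slide": [-0.3, 0, 0], "angular": [0, 0, 0]},
  ],
)

```text
clock: 9.4
tcp_pos: [0.5576, -0.0895, 0.0562]
orientation: [-0.0, -0.055, 0.998, 0.0]
wrist_force: [-3.9, 2.2, 0.5]
finger_gap: -0.0
grip_force: 0.0
```

jog_arm(
  moves=[
    {"fingers": 1, "slide": [-0.3, 0, 0], "angular": [0, 0, 0]},
    {"fingers": 1, "slide": [-0.3, 0, 0], "angular": [0, 0, 0]},
  ],
)

```text
clock: 9.57
tcp_pos: [0.5576, -0.0896, 0.0561]
orientation: [-0.001, -0.055, 0.998, 0.0]
wrist_force: [-6.1, 1.6, 0.5]
finger_gap: -0.0002
grip_force: 0.0
```

The advance has stalled, so the jaws are in contact. I'll load it gently.

jog_arm(
  moves=[
    {"fingers": 1, "slide": [-0.5, 0, 0], "angular": [0, 0, 0]},
    {"fingers": 1, "slide": [-0.5, 0, 0], "angular": [0, 0, 0]},
  ],
)

```text
clock: 9.73
tcp_pos: [0.5577, -0.0895, 0.0561]
orientation: [-0.001, -0.055, 0.998, 0.0]
wrist_force: [-7.3, 1.6, 1.8]
finger_gap: 0.0
grip_force: 0.0
```

jog_arm(
  moves=[
    {"fingers": 1, "slide": [-0.5, 0, 0], "angular": [0, 0, 0]},
    {"fingers": 1, "slide": [-0.5, 0, 0], "angular": [0, 0, 0]},
  ],
)

```text
clock: 9.9
tcp_pos: [0.5577, -0.0895, 0.056]
orientation: [-0.002, -0.055, 0.999, 0.0]
wrist_force: [-8.8, -0.2, 1.9]
finger_gap: 0.0002
grip_force: 0.0
```

jog_arm(
  moves=[
    {"fingers": 1, "slide": [-0.7, 0, 0], "angular": [0, 0, 0]},
    {"fingers": 1, "slide": [-1.2, 0, 0], "angular": [0, 0, 0]},
    {"fingers": 1, "slide": [-1.2, 0, 0], "angular": [0, 0, 0]},
    {"fingers": 1, "slide": [-1.2, 0, 0], "angular": [0, 0, 0]},
  ],
)

```text
clock: 10.23
tcp_pos: [0.5577, -0.0895, 0.0559]
orientation: [-0.003, -0.055, 0.999, 0.0]
wrist_force: [-12.3, 0.3, 4.5]
finger_gap: -0.0
grip_force: 0.0
```

Run:
```python
from h import *
p=shot('side');s=get_state();print(s['tcp_pos'],s['wrist_force'])
p=shot('top');s=get_state();print(s['tcp_pos'],s['wrist_force'])
```

```text
[ 0.55770262 -0.08950026  0.05592403] [-12.34459397  -0.01424266   4.99998517]
[ 0.5576757  -0.08948776  0.05591388] [-11.83204356  -1.15060419   4.54215565]
```

jog_arm(
  moves=[
    {"fingers": 1, "slide": [20, 0, 0], "angular": [0, 0, 0]},
    {"fingers": 1, "slide": [62, 0, 0], "angular": [0, 0, 0]},
    {"fingers": 1, "slide": [62, 30, -30], "angular": [0, 0, -5]},
    {"fingers": 1, "slide": [62, 70, -40], "angular": [0, 0, -10]},
    {"fingers": 1, "slide": [62, 110, -40], "angular": [0, 0, -16]},
    {"fingers": 1, "slide": [62, 150, -40], "angular": [0, 0, -22]},
    {"fingers": 1, "slide": [62, 190, -40], "angular": [0, 0, -22]},
    {"fingers": 1, "slide": [62, 230, -40], "angular": [0, 0, -22]},
    {"fingers": 1, "slide": [62, 232, -40], "angular": [0, 0, -22]},
    {"fingers": 1, "slide": [62, 232, -40], "angular": [0, 0, -22]},
  ],
)

```text
clock: 11.17
tcp_pos: [0.475, 0.1367, 0.0972]
orientation: [0.002, -0.247, 0.969, -0.0]
wrist_force: [0.3, -0.7, 0.3]
finger_gap: -0.0002
grip_force: 0.0
```

Run:
```python
from h import *
np.set_printoptions(precision=4,suppress=True)
p=shot('wrist');q=shot('side');r=shot('top');s=get_state();print(s['tcp_pos'],s['orientation'],s['wrist_force'])
a=cv2.resize(q['color'][130:270,230:390],None,fx=4,fy=4,interpolation=cv2.INTER_CUBIC)[:,:,::-1]
b=cv2.resize(r['color'][130:270,160:320],None,fx=4,fy=4,interpolation=cv2.INTER_CUBIC)[:,:,::-1]
c=cv2.resize(np.hstack([a,b]),(800,350));cv2.imwrite('pics/s5.png',c)
for t,z in [('wrench_head',.058),('handle_grip',.058),('hinge',.058),('stone',.015),('fixed_face',.0375),('jaw',.015)]:
  for w in (p,q,r):
    for x in tip_of(t,w)[:2]: print(t,w['name'],np.round(x['point']),round(x['p'],2),atz(w,x['point'],z))
```

```text
[0.4746 0.1336 0.0967] [ 0.001  -0.2439  0.9698 -0.0002] [-0.5154  0.5501  0.6996]
wrench_head wrist [ 71. 294.] 0.73 [0.5892 0.0213 0.058 ]
wrench_head side [316. 180.] 0.63 [0.5923 0.0396 0.058 ]
wrench_head side [272. 155.] 0.6 [0.5089 0.157  0.058 ]
wrench_head top [246. 192.] 0.81 [0.5831 0.0194 0.058 ]
wrench_head top [287. 168.] 0.67 [ 0.6459 -0.0808  0.058 ]
handle_grip side [273. 152.] 0.7 [0.5135 0.1713 0.058 ]
handle_grip side [383. 332.] 0.69 [ 0.6098 -0.3714  0.058 ]
handle_grip top [188. 221.] 0.81 [0.5076 0.16   0.058 ]
hinge wrist [117. 295.] 0.75 [0.5659 0.0568 0.058 ]
hinge side [304. 173.] 0.79 [0.5707 0.0705 0.058 ]
hinge side [202. 365.] 0.54 [ 0.36   -0.3955  0.058 ]
hinge top [230. 197.] 0.51 [0.5689 0.06   0.058 ]
stone wrist [  6. 248.] 0.93 [ 0.6355 -0.0854  0.015 ]
stone wrist [  7. 236.] 0.41 [ 0.6204 -0.0855  0.015 ]
stone side [341. 282.] 0.81 [ 0.5879 -0.225   0.015 ]
stone side [346. 231.] 0.75 [ 0.6306 -0.0865  0.015 ]
stone top [334. 192.] 0.88 [ 0.5956 -0.2051  0.015 ]
stone top [285. 174.] 0.81 [ 0.6414 -0.0762  0.015 ]
fixed_face side [354. 219.] 0.58 [ 0.6464 -0.0791  0.0375]
fixed_face top [286. 166.] 0.67 [ 0.6562 -0.0798  0.0375]
jaw wrist [  5. 238.] 0.84 [ 0.6238 -0.088   0.015 ]
jaw side [340. 234.] 0.88 [ 0.6167 -0.0936  0.015 ]
jaw top [288. 180.] 0.82 [ 0.6252 -0.085   0.015 ]
```

View pics/s5.png

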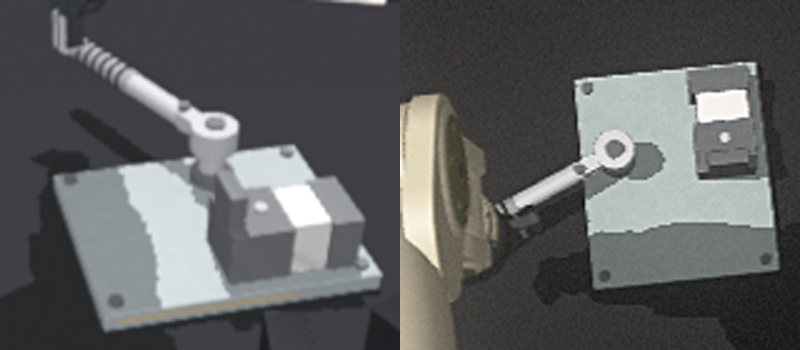

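Left (side view): the stone at (305,230) is squarely clamped between both jaws with no gap. Right (top view): the same, with the stone at (722,107); the wrench is still in its first pose and the gripper is just short of its grip. Next I lower beside the grip and push clockwise.

jog_arm(
  moves=[
    {"fingers": 1, "slide": [0, 0, 30], "angular": [0, 0, 0]},
    {"fingers": 1, "slide": [0, 0, 42], "angular": [0, 0, 0]},
    {"fingers": 1, "slide": [0, 0, 42], "angular": [0, 0, 0]},
    {"fingers": 1, "slide": [-6, 0, 42], "angular": [0, 0, 0]},
    {"fingers": 1, "slide": [-12, 0, 42], "angular": [0, 0, 0]},
    {"fingers": 1, "slide": [-16, 0, 42], "angular": [0, 0, 0]},
    {"fingers": 1, "slide": [-20, 0, 42], "angular": [0, 0, 0]},
    {"fingers": 1, "slide": [-24, 0, 42], "angular": [0, 0, 0]},
    {"fingers": 1, "slide": [-24, 0, 42], "angular": [0, 0, 0]},
  ],
)

```text
clock: 12.97
tcp_pos: [0.4953, 0.146, 0.0547]
orientation: [0.0, -0.244, 0.97, -0.0]
wrist_force: [0.2, -0.5, 0.0]
finger_gap: 0.0001
grip_force: 0.2
```

jog_arm(
  moves=[
    {"fingers": 1, "slide": [-4, 0.5, 0], "angular": [0, 0, 1.5]},
    {"fingers": 1, "slide": [-8.1, 1, 0], "angular": [0, 0, 3]},
    {"fingers": 1, "slide": [-13.5, 1.4, 0], "angular": [0, 0, 5]},
    {"fingers": 1, "slide": [-20.3, 1.6, 0], "angular": [0, 0, 7.5]},
    {"fingers": 1, "slide": [-27.1, 1.6, 0], "angular": [0, 0, 10]},
    {"fingers": 1, "slide": [-33.9, 1.2, 0], "angular": [0, 0, 12.5]},
    {"fingers": 1, "slide": [-40.6, 0.6, 0], "angular": [0, 0, 15]},
    {"fingers": 1, "slide": [-40.6, 0.6, 0], "angular": [0, 0, 15]},
  ],
)

```text
clock: 13.63
tcp_pos: [0.531, 0.1657, 0.0544]
orientation: [0.0, -0.115, 0.993, 0.0]
wrist_force: [1.4, 0.4, -0.3]
finger_gap: -0.0
grip_force: 0.0
```

Run:
```python
from h import *
np.set_printoptions(precision=4,suppress=True)
q=shot('side');r=shot('top');s=get_state();print(s['tcp_pos'],s['orientation'],s['wrist_force'])
a=cv2.resize(q['color'][120:260,230:390],None,fx=4,fy=4,interpolation=cv2.INTER_CUBIC)[:,:,::-1]
b=cv2.resize(r['color'][130:270,160:320],None,fx=4,fy=4,interpolation=cv2.INTER_CUBIC)[:,:,::-1]
c=cv2.resize(np.hstack([a,b]),(800,350));cv2.imwrite('pics/s6.png',c)
```

```text
[0.5305 0.1656 0.0544] [ 0.0005 -0.1163  0.9932  0.0002] [-0.6738  0.1751  0.2698]
```

View pics/s6.png

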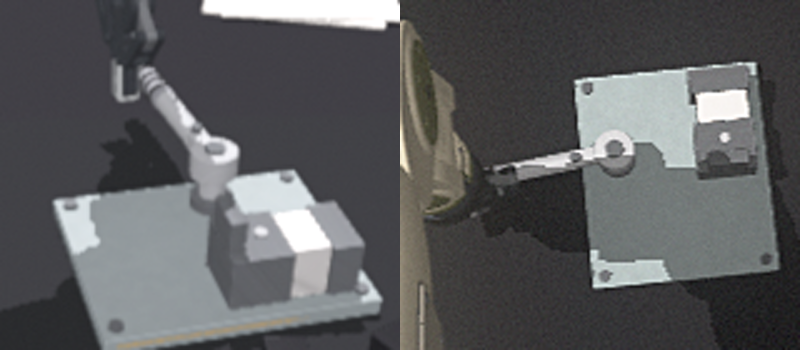

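The top view shows the handle swinging clockwise, now from (615,150) to (510,170), with the finger at the grip. The clamp is unchanged.

jog_arm(
  moves=[
    {"fingers": 1, "slide": [-2.7, 0.4, 0], "angular": [0, 0, 1]},
    {"fingers": 1, "slide": [-5.4, 0.7, 0], "angular": [0, 0, 2]},
    {"fingers": 1, "slide": [-8.1, 1, 0], "angular": [0, 0, 3]},
    {"fingers": 1, "slide": [-10.8, 1.2, 0], "angular": [0, 0, 4]},
  ],
)

```text
clock: 14.07
tcp_pos: [0.5398, 0.1691, 0.0541]
orientation: [-0.001, -0.08, 0.997, 0.0]
wrist_force: [-3.2, 0.1, 0.6]
finger_gap: -0.0003
grip_force: 1.5
```

jog_arm(
  moves=[
    {"fingers": 1, "slide": [-2.7, 0.4, 0], "angular": [0, 0, 1]},
    {"fingers": 1, "slide": [-5.4, 0.7, 0], "angular": [0, 0, 2]},
  ],
)

```text
clock: 14.23
tcp_pos: [0.5455, 0.1708, 0.0542]
orientation: [-0.0, -0.063, 0.998, 0.0]
wrist_force: [-2.8, -0.1, -0.3]
finger_gap: 0.0001
grip_force: 1.5
```

jog_arm(
  moves=[
    {"fingers": 1, "slide": [-2.7, 0.4, 0], "angular": [0, 0, 1]},
    {"fingers": 1, "slide": [-5.4, 0.7, 0], "angular": [0, 0, 2]},
  ],
)

```text
clock: 14.4
tcp_pos: [0.5509, 0.1721, 0.0542]
orientation: [-0.0, -0.045, 0.999, 0.0]
wrist_force: [-3.6, -0.1, 0.6]
finger_gap: -0.0001
grip_force: 1.5
```

jog_arm(
  moves=[
    {"fingers": 1, "slide": [-2.7, 0.4, 0], "angular": [0, 0, 1]},
    {"fingers": 1, "slide": [-5.4, 0.7, 0], "angular": [0, 0, 2]},
  ],
)

```text
clock: 14.57
tcp_pos: [0.5563, 0.1733, 0.0542]
orientation: [-0.0, -0.028, 1.0, 0.0]
wrist_force: [-3.5, -0.4, -0.7]
finger_gap: 0.0004
grip_force: 1.5
```

jog_arm(
  moves=[
    {"fingers": 1, "slide": [-2.7, 0.4, 0], "angular": [0, 0, 1]},
    {"fingers": 1, "slide": [-5.4, 0.7, 0], "angular": [0, 0, 2]},
  ],
)

```text
clock: 14.73
tcp_pos: [0.5617, 0.1743, 0.0543]
orientation: [-0.0, -0.01, 1.0, 0.0]
wrist_force: [-3.3, -0.5, 0.4]
finger_gap: -0.0001
grip_force: 1.5
```

jog_arm(
  moves=[
    {"fingers": 1, "slide": [-2.7, 0.4, 0], "angular": [0, 0, 1]},
    {"fingers": 1, "slide": [-5.4, 0.7, 0], "angular": [0, 0, 2]},
  ],
)

```text
clock: 14.9
tcp_pos: [0.5671, 0.1751, 0.0543]
orientation: [-0.0, 0.007, 1.0, 0.0]
wrist_force: [-3.2, -0.5, 0.6]
finger_gap: -0.0001
grip_force: 1.5
```

jog_arm(
  moves=[
    {"fingers": 1, "slide": [-2.7, 0.4, 0], "angular": [0, 0, 1]},
    {"fingers": 1, "slide": [-5.4, 0.7, 0], "angular": [0, 0, 2]},
  ],
)

```text
clock: 15.07
tcp_pos: [0.5725, 0.1757, 0.0543]
orientation: [-0.0, 0.025, 1.0, 0.0]
wrist_force: [-2.8, -0.4, 0.5]
finger_gap: 0.0001
grip_force: 1.5
```

jog_arm(
  moves=[
    {"fingers": 1, "slide": [-2.7, 0.4, 0], "angular": [0, 0, 1]},
    {"fingers": 1, "slide": [-5.4, 0.7, 0], "angular": [0, 0, 2]},
  ],
)

```text
clock: 15.23
tcp_pos: [0.5779, 0.1762, 0.0542]
orientation: [-0.0, 0.042, 0.999, 0.0]
wrist_force: [-3.6, 1.2, 1.0]
finger_gap: -0.0002
grip_force: 1.5
```

jog_arm(
  moves=[
    {"fingers": 1, "slide": [-2.7, 0.4, 0], "angular": [0, 0, 1]},
    {"fingers": 1, "slide": [-5.4, 0.7, 0], "angular": [0, 0, 2]},
  ],
)

```text
clock: 15.4
tcp_pos: [0.5834, 0.1764, 0.0543]
orientation: [0.0, 0.059, 0.998, 0.0]
wrist_force: [-3.6, 0.7, 0.5]
finger_gap: 0.0004
grip_force: 1.5
```

jog_arm(
  moves=[
    {"fingers": 1, "slide": [-2.7, 0.4, 0], "angular": [0, 0, 1]},
    {"fingers": 1, "slide": [-5.4, 0.7, 0], "angular": [0, 0, 2]},
  ],
)

```text
clock: 15.57
tcp_pos: [0.5888, 0.1764, 0.0543]
orientation: [0.0, 0.077, 0.997, 0.0]
wrist_force: [-3.0, -0.3, 0.1]
finger_gap: 0.0
grip_force: 1.5
```

jog_arm(
  moves=[
    {"fingers": 1, "slide": [-2.7, 0.4, 0], "angular": [0, 0, 1]},
    {"fingers": 1, "slide": [-5.4, 0.7, 0], "angular": [0, 0, 2]},
  ],
)

```text
clock: 15.73
tcp_pos: [0.594, 0.1763, 0.0542]
orientation: [-0.0, 0.094, 0.996, 0.0]
wrist_force: [-6.1, 0.9, 0.5]
finger_gap: 0.0003
grip_force: 3.2
```

jog_arm(
  moves=[
    {"fingers": 1, "slide": [-2.7, 0.4, 0], "angular": [0, 0, 1]},
    {"fingers": 1, "slide": [-5.4, 0.7, 0], "angular": [0, 0, 2]},
  ],
)

```text
clock: 15.9
tcp_pos: [0.5963, 0.1764, 0.0534]
orientation: [-0.003, 0.111, 0.994, 0.0]
wrist_force: [-12.1, 3.1, 2.7]
finger_gap: 0.0002
grip_force: 6.3
```

The screw is tight at about 12 N. From here I bend the handle about the hinge.

jog_arm(
  moves=[
    {"fingers": 1, "slide": [-2, 0.4, 0], "angular": [0, 0, 1]},
    {"fingers": 1, "slide": [-4, 0.7, 0], "angular": [0, 0, 2]},
    {"fingers": 1, "slide": [-6, 1, 0], "angular": [0, 0, 3]},
    {"fingers": 1, "slide": [-8, 1.3, 0], "angular": [0, 0, 4]},
    {"fingers": 1, "slide": [-8, 1.3, 0], "angular": [0, 0, 4]},
  ],
)

```text
clock: 16.32
tcp_pos: [0.6047, 0.176, 0.0535]
orientation: [-0.003, 0.146, 0.989, -0.0]
wrist_force: [-9.8, 1.8, 3.3]
finger_gap: 0.0001
grip_force: 5.0
```

jog_arm(
  moves=[
    {"fingers": 1, "slide": [-2, 0.4, 0], "angular": [0, 0, 1]},
    {"fingers": 1, "slide": [-4, 0.7, 0], "angular": [0, 0, 2]},
    {"fingers": 1, "slide": [-6, 1, 0], "angular": [0, 0, 3]},
    {"fingers": 1, "slide": [-8, 1.3, 0], "angular": [0, 0, 4]},
    {"fingers": 1, "slide": [-8, 1.3, 0], "angular": [0, 0, 4]},
  ],
)

```text
clock: 16.73
tcp_pos: [0.6141, 0.1748, 0.0539]
orientation: [-0.002, 0.18, 0.984, -0.0]
wrist_force: [-6.7, 0.8, 1.4]
finger_gap: -0.0001
grip_force: 3.6
```

The force fell to 6.8 N, which is about 10° of bend: it has clicked and is well short of the stop. I release slowly.

jog_arm(
  moves=[
    {"fingers": 1, "slide": [4, -1, 0], "angular": [0, 0, -2]},
    {"fingers": 1, "slide": [8, -2, 0], "angular": [0, 0, -4]},
    {"fingers": 1, "slide": [12, -3, 0], "angular": [0, 0, -6]},
    {"fingers": 1, "slide": [16, -4, 0], "angular": [0, 0, -8]},
    {"fingers": 1, "slide": [20, -5, 0], "angular": [0, 0, -10]},
    {"fingers": 1, "slide": [26, -6, 0], "angular": [0, 0, -10]},
    {"fingers": 1, "slide": [36, -6, 0], "angular": [0, 0, -10]},
    {"fingers": 1, "slide": [60, -6, 0], "angular": [0, 0, -10]},
    {"fingers": 1, "slide": [80, -6, 0], "angular": [0, 0, -10]},
    {"fingers": 1, "slide": [80, -6, 0], "angular": [0, 0, -10]},
  ],
)

```text
clock: 17.57
tcp_pos: [0.535, 0.1982, 0.0542]
orientation: [-0.001, 0.093, 0.996, -0.0]
wrist_force: [-0.1, -0.5, -0.0]
finger_gap: -0.0001
grip_force: 0.0
```

jog_arm(
  moves=[
    {"fingers": 1, "slide": [20, 0, -40], "angular": [0, 0, 0]},
    {"fingers": 1, "slide": [60, 0, -80], "angular": [0, 0, 0]},
    {"fingers": 1, "slide": [100, 0, -120], "angular": [0, 0, 0]},
    {"fingers": 1, "slide": [100, 0, -120], "angular": [0, 0, 0]},
    {"fingers": 1, "slide": [100, 0, -120], "angular": [0, 0, 0]},
    {"fingers": 1, "slide": [100, 0, -120], "angular": [0, 0, 0]},
  ],
)

```text
clock: 18.07
tcp_pos: [0.4416, 0.2165, 0.1765]
orientation: [0.003, 0.093, 0.996, 0.001]
wrist_force: [0.3, -1.2, -0.3]
finger_gap: -0.0
grip_force: 0.0
```

Run:
```python
from h import *
np.set_printoptions(precision=4,suppress=True)
q=shot('side');r=shot('top');s=get_state();print(s['tcp_pos'],s['wrist_force'],s['clock'])
a=cv2.resize(q['color'][120:400,160:480],(400,350),interpolation=cv2.INTER_AREA)[:,:,::-1]
b=cv2.resize(r['color'][130:270,170:330],(400,350),interpolation=cv2.INTER_CUBIC)[:,:,::-1]
cv2.imwrite('pics/s7.png',np.hstack([a,b]))
for t,z in [('wrench_head',.058),('handle_grip',.058),('hinge',.058)]:
  for x in tip_of(t,r)[:2]: print(t,np.round(x['point']),round(x['p'],2),atz(r,x['point'],z))
```

```text
[0.4413 0.2157 0.1741] [-0.1494  0.7529 -0.453 ] 18.1667
wrench_head [246. 192.] 0.88 [0.5844 0.0199 0.058 ]
handle_grip [181. 179.] 0.66 [0.6124 0.1816 0.058 ]
hinge [228. 186.] 0.71 [0.5966 0.0657 0.058 ]
```

View pics/s7.png

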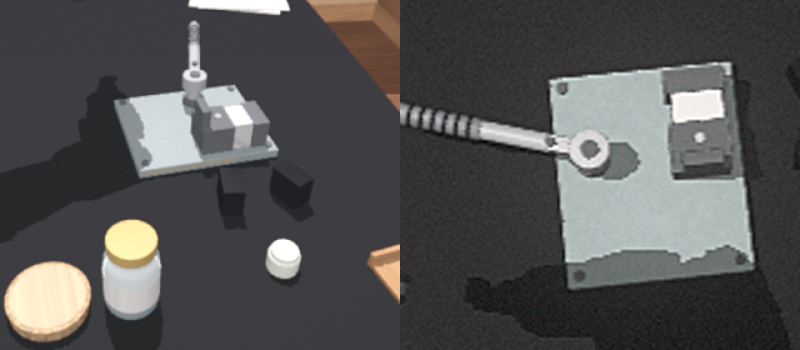

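The handle is straight again, in line from the head at (590,150) through the neck to the grip at (430,118) in the top view. The stone at (698,107) is still clamped squarely between the jaws. The jar, slice and pot stand where they were, and the arm is clear.

```bash
python3 -c "
from workcell import *
print(hand_in())"
```

```text
the job is handed in; nothing more can be done
None
```

The job is handed in: the marble blank is clamped squarely with about 8 N beyond the jaw's drag, the wrench was clicked over at about 10° of bend and let go, its handle sprang straight, and the jar, slice and pot were not touched.

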